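# Put the cordless handpiece on charge

### The arm

A 6-joint arm with a two-finger parallel gripper is mounted at the origin on the work surface. World frame = base frame: x ahead of the robot, y to its left, z up, the work surface at z = 0. Lengths are in mm, angles in rad, forces in N, time in s.
With the tool pointing down it reaches from about 350 to 775 mm from the base axis. Payload 7.3 kg.
Tool frame: the origin (TCP) lies between the finger pads; the fingertips stand 17 mm ahead of it and the grasp point (between the pads) lies 2 mm behind it; z points along the fingers, y is the direction in which the jaws open and shut (so a half turn about z gives the same grasp; the last joint's range is limited). The gripper opens to 92 mm and grips with 3 to 60 N. Pads are 19 mm wide; open, the fingers measure 130 mm over their backs; the gripper's body (75 mm by 190 mm) begins 47 mm behind the grasp point.
Start: joints at [1.027, 0.342, 1.524, -0, 1.275, -0.146], TCP at [203.368, 484.032, 218.641] pointing down, gripper open.
Joint ranges: [-2.53, 2.53], [-0.77, 2.02], [0.04, 2.7], [-1, 4.14], [0.28, 2.66], [-3.11, 3.11]. Speed limits (rad/s): [2.57, 2.57, 3.14, 3.14, 3.14, 3.14].

### API

Orientations are given as [roll, pitch, yaw] about the fixed x, y, z axes, in that order (R = Rz(yaw) Ry(pitch) Rx(roll)).
In Python, from plant import get_obs, capture, get_calibration, close_job gives the robot as it stands.
- The arm moves only by the tool carry_out, never from a script. Its argument "moves" is one flat list of numbers, 7 for each row, row after row: the shift along the tool's x, y, z normalised to -1 to 1, where 1 is 40 cm, then the turn, a rotation vector about the tool's x, y, z normalised to -1 to 1, where 1 is 30 degrees, then the opening, from 0 (shut) to 1 (fully open). A call has exactly 8 rows; each row is the pose to reach, as a shift and turn from the pose measured when the call began, along the tool's axes at that moment; what a row does not reach only later rows make up. A row lasts 1/10 s, in which the tool goes at most 50 mm and 8.59 degrees, less where a joint would pass 70% of its speed; a pose out of reach is approached as far as the arm can. A call with a number of a shift or a turn outside -1 to 1 is refused whole. A call with a gripper value outside its range is refused whole. The fingers move at their own pace and stop on an object; the grip force is fixed at half the most. Time passes only in rows, so rows that repeat a pose let the fingers close, or fill a call up. It gives the time, the measured TCP pose, the force and the opening at its end, in the units of the state.
- get_obs(): the state, without advancing time (a new reading comes with each control period).
- capture(name): name is "scene" or "top"; returns the picture (480x640x3 uint8, red, green, blue); there is no depth.
- get_calibration(name): a dict with "vfov" (degrees; the focal length in pixels is half the picture's height over the tangent of half this angle, whatever the lens; pixels are square), "cx", "cy" (the principal point, pixels), "cam_to_world" (4x4, takes a point from camera to world coordinates). Camera axes: x right, y up, looking along -z (the intrinsics and any distortion apply to the point x, -y, -z); pixel columns grow to the right and rows downward; lengths in mm; the calibration is good to about 2 mm. A picture is of the moment at which its call begins. get_calibration takes no time and is no camera call.
- close_job(): hands the job in, once; it reports no verdict.
The state is a dict: "time": time; "joint_positions": joint angles; "dq": joint speeds; "tau": joint torques, N m; "tool_pos": TCP position; "tcp_rot": TCP orientation; "contact_force": force on the tool from outside, world axes, zero at the start; "moment": the same for the moment, N m; "grip_width": finger opening in mm.
Only numpy, scipy, OpenCV 4.12 (cv2) and the standard library are available. Lean on these libraries where they do the work, as an engineer would, in place of code of your own. Each camera call takes 0.05 s, during which the arm holds its last target.

### The job

Put the cordless rotary handpiece on charge: roll it sideways out of the two spring clips, over the sprung jaws and away from the stiff hooks, without wrenching the clips by pulling it straight up, then lay it gently in the charging dock, lying level down in both V saddles with its tail towards the dock's power box. Leave the other things on the bench where they are.

Things in the scene. Friction and masses are not known exactly. Their poses are not given: they have to be found in the camera images.
- handpiece_mid (a point): Cordless handpiece: silver round barrel 26 mm dia, 200 g, lying level. Point on its axis midway between two black collars (31 mm dia); x runs to the nose. Plain barrel x -58 to 58 mm, tail end -78, bur tip 128. Starts on clip_seat, up to 4 mm off lengthwise, axes alike; the collars stop it being drawn out lengthwise. Grip it near this point, between the clips, fingers closing across the axis.
- clip_rack: Clip rack fixed to the bench: dark wood base 150 (x) x 62 x 12 mm, dark posts 18 mm long, 30 wide, 39 high at x = -42 and 42 mm, each with a 16 mm wide clip, mouth up: a stiff dark hooked jaw, fixed, on the -y side and a brass-coloured sprung leaf jaw on the +y side. 66 mm free between the clips for fingers. Origin amid the underside, z up.
- clip_seat (a point): Point on the rack, 52 mm above its underside, on the seated handpiece's axis; axes as clip_rack. Stiff hook lips (3 mm beads) overhang at y -5, z 14 mm: a straight lift is blocked. Sprung lips at y 12, z 9. Rolled round the hook lips, up and to +y, the barrel pushes the sprung jaws open; it passes the hooks once its axis is 10 mm or more to +y and 14 up, and is clear of all by 34 up.
- jaw_near (a joint): Sprung jaw of the clip at x = -42 mm: 0 shut, grows as it swings outward (+y) about a pin along x under the barrel, to 1.1 rad. A spring shuts it: about 1 N at the lip when shut, 3 N at 0.4 rad; letting the handpiece out takes about 0.6 rad.
- jaw_far (a joint): Sprung jaw of the clip at x = +42 mm: as jaw_near.
- dock: Charging dock fixed to the bench: grey base 70 mm wide, 14 thick; two black V saddles with brass strips at x = -38 and 38 mm, each 16 mm long, faces sloping 40 deg, 46 wide and 54 high at the top. Grey power box, 58 mm high, at the -x end, its face 94 mm from the origin; nose end (+x) open. 60 mm free between the saddles for fingers. Origin on the underside midway between the saddles, z up.
- dock_seat (a point): Point on the dock, 52 mm above its underside: where handpiece_mid lies when the handpiece rests in both saddles, x axis (nose) along the dock's +x, tail to the power box. Up to 12 mm off lengthwise no collar rides on a saddle.
- file: Bystander: small flat file with a wooden handle, 190 mm long, 12 mm high, lying along x near the middle of the bench. Origin on the bench, at the handle's ferrule.
- third_hand: Bystander: soldering third hand, stepped round grey base 96 mm in diameter with tweezers, about 105 mm high. Origin under the base.
- jar_tall: Bystander: glass jar with yellow lid, 62 mm in diameter, 85 mm high. Origin at the centre of its underside.
- jar_low: Bystander: glass jar with yellow lid, 70 mm in diameter, 60 mm high. Origin at the centre of its underside.
- bench_brush: Bystander: standing brush with a red handle, 38 mm in diameter, 96 mm high. Origin at the centre of its underside.
- solder_brick: Bystander: pale soldering block 95 x 70 x 16 mm lying on a grey board. Origin at the centre of its underside.
- graver: Bystander: graver with a mushroom-shaped wooden handle, 112 mm long, 40 mm high, lying on the bench. Origin on the bench near its middle.
- wax_tin: Bystander: small round tin with a blue lid, 42 mm in diameter, 16 mm high, lying beside the dock on its +y side. Origin at the centre of its underside.
Things that resemble listed ones, but are neither listed nor needed, are in the scene too. Of the things like the part that bears handpiece_mid, leave any that is red; of the rest the smaller one is meant.

How it is judged:
By the outcome, as a careful person would: the job done as asked, in the order asked, and still so for the second after the job is handed in, with the robot touching nothing.
It also fails if it takes over 43 s, if anything falls off the work surface, if the arm or the gripper's body presses on something with over 40 N, if the wrist force passes 120 N, or if a joint passes its speed limit or range.

## Working session

There is one attempt and no reset: what is moved stays moved. The work goes in short steps, Python scripts to look and compute and a tool call to move; the robot and the scene stay as the last step left them, time stands still between calls to the robot, and variables do not carry over. Pictures are saved under pics/ and viewed, and the job is handed in when it is done.

Besides the shell and the picture viewer there is one more tool, called after "Request:" as name(argument=value, ...), one argument or row to a line, values as JSON. carry_out: Moves the arm, as the interface text tells. Scaled input: -1 to 1 covers 40 cm each way for a shift and 30 degrees each way for a turn. Its arguments: {"type":"object","properties":{"moves":{"type":"array","items":{"type":"number"}}},"required":["moves"]}

```bash
ls; mkdir -p pics
python3 - <<'E'
from plant import *
import cv2,json
o=get_obs(); print(o)
for n in("scene","top"):
    c=get_calibration(n); print(n,c)
    cv2.imwrite(f"pics/{n}0.png",capture(n)[:,:,::-1])
E
```

```text
pics
{'time': 0.0, 'joint_positions': array([ 1.02698267e+00,  3.42722912e-01,  1.52502557e+00,  2.35214067e-05,
        1.27538183e+00, -1.46016173e-01]), 'dq': array([ 0.00107037,  0.00109961, -0.00129155, -0.0001005 ,  0.00067257,
        0.0019216 ]), 'tau': array([-1.27843330e-03, -4.31239164e+01, -2.44216543e+01,  7.17010559e-02,
        5.58729633e-02, -1.11379027e-04]), 'tool_pos': array([203.14120167, 483.65320482, 217.94188349]), 'tcp_rot': array([-3.14007463e+00, -2.45978344e-04,  2.74378812e+00]), 'contact_force': array([-0.13622352, -0.72247371, -0.30804484]), 'moment': array([0.01004295, 0.01122042, 0.00473459]), 'grip_width': 91.822955999068}
scene {'vfov': 55.10443479791337, 'cx': 316.1264356054262, 'cy': 242.71770665198966, 'cam_to_world': array([[ 7.46605374e-01, -5.64378326e-01,  3.52218002e-01,
         9.29925901e+02],
       [ 6.65188867e-01,  6.25183712e-01, -4.08251268e-01,
        -3.86191927e+02],
       [ 1.02072093e-02,  5.39094084e-01,  8.42183698e-01,
         9.20511556e+02],
       [ 0.00000000e+00,  0.00000000e+00,  0.00000000e+00,
         1.00000000e+00]])}
top {'vfov': 53.463560346693626, 'cx': 322.9503909738447, 'cy': 239.81872806537837, 'cam_to_world': array([[ 2.01789754e-02,  9.96415069e-01, -8.21572790e-02,
         4.63413244e+02],
       [-9.99709732e-01,  2.11908492e-02,  1.14629338e-02,
         2.87676382e+01],
       [ 1.31628225e-02,  8.19021211e-02,  9.96553452e-01,
         1.10033763e+03],
       [ 0.00000000e+00,  0.00000000e+00,  0.00000000e+00,
         1.00000000e+00]])}
```

View pics/scene0.png

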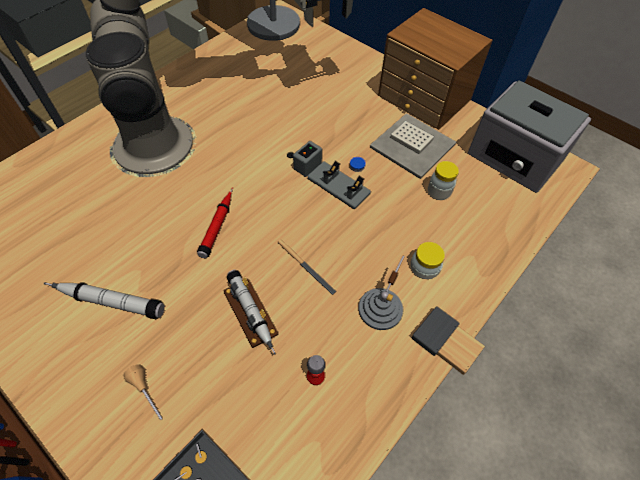

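View pics/top0.png

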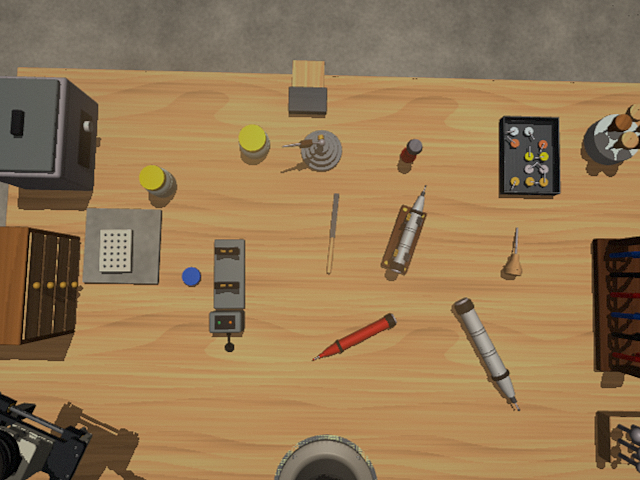

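Run:
```python
import cv2,numpy as np
t=cv2.imread('pics/top0.png');s=cv2.imread('pics/scene0.png')
a=cv2.resize(t[175:285,365:445],None,fx=5,fy=5,interpolation=cv2.INTER_CUBIC)
b=cv2.resize(t[230:360,190:260],None,fx=4.2,fy=4.2,interpolation=cv2.INTER_CUBIC)
h=max(a.shape[0],b.shape[0]);c=np.zeros((h,a.shape[1]+b.shape[1],3),np.uint8);c[:a.shape[0],:a.shape[1]]=a;c[:b.shape[0],a.shape[1]:]=b
print(c.shape);cv2.imwrite('pics/tz.png',c)
a=cv2.resize(s[260:360,215:285],None,fx=5.5,fy=5.5,interpolation=cv2.INTER_CUBIC)
b=cv2.resize(s[130:215,285:380],None,fx=4.2,fy=4.2,interpolation=cv2.INTER_CUBIC)
h=max(a.shape[0],b.shape[0]);c=np.zeros((h,a.shape[1]+b.shape[1],3),np.uint8);c[:a.shape[0],:a.shape[1]]=a;c[:b.shape[0],a.shape[1]:]=b
print(c.shape);cv2.imwrite('pics/sz.png',c)
```

```text
(550, 694, 3)
(550, 784, 3)
```

View pics/tz.png

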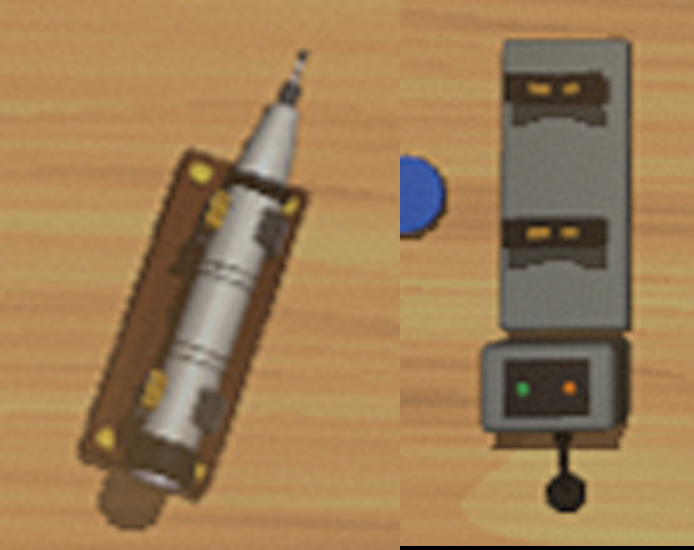

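View pics/sz.png

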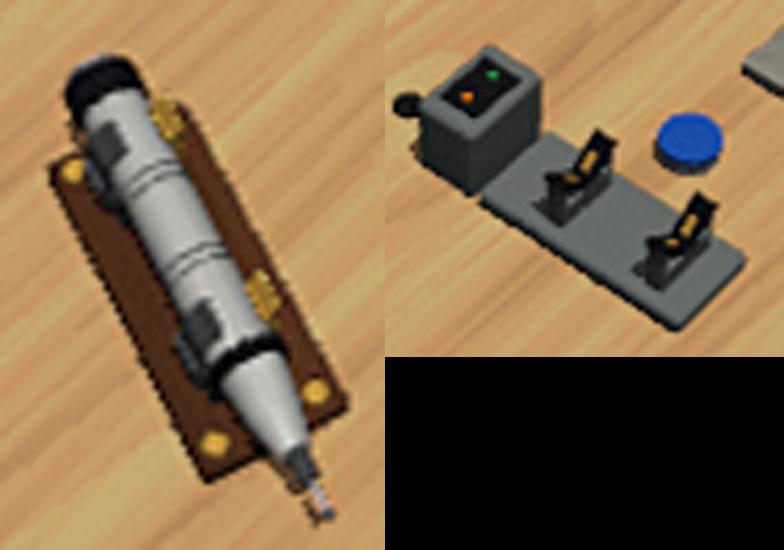

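```bash
cat > h.py <<'E'
import numpy as np,cv2
from plant import get_calibration
def cam(n):
    c=get_calibration(n); f=240/np.tan(np.radians(c['vfov']/2)); return c,f
def ray(n,u,v):
    c,f=cam(n);M=c['cam_to_world']
    d=M[:3,:3]@np.array([(u-c['cx'])/f,-(v-c['cy'])/f,-1]);return M[:3,3],d/np.linalg.norm(d)
def onz(n,u,v,z):
    o,d=ray(n,u,v);return o+d*(z-o[2])/d[2]
def tri(p,q):
    o1,d1=ray('top',*p);o2,d2=ray('scene',*q)
    A=np.stack([d1,-d2],1);s=np.linalg.lstsq(A,o2-o1,rcond=None)[0]
    a=o1+s[0]*d1;b=o2+s[1]*d2;return (a+b)/2,np.linalg.norm(a-b)
def proj(n,P):
    c,f=cam(n);M=c['cam_to_world'];p=M[:3,:3].T@(np.asarray(P,float)-M[:3,3])
    return np.array([c['cx']+f*p[0]/-p[2],c['cy']-f*p[1]/-p[2]])
E
python3 - <<'E'
from h import *
for n,(x0,y0,x1,y1) in dict(top=(365,175,445,285),scene=(215,260,285,360)).items():
    im=cv2.imread(f'pics/{n}0.png')[y0:y1,x0:x1];hsv=cv2.cvtColor(im,cv2.COLOR_BGR2HSV)
    m=((hsv[...,1]<50)&(hsv[...,2]>95)).astype(np.uint8)
    m=cv2.morphologyEx(m,cv2.MORPH_CLOSE,np.ones((3,3)))
    k,l,st,ce=cv2.connectedComponentsWithStats(m)
    for i in range(1,k):
        if st[i,4]>15: print(n,st[i],ce[i]+[x0,y0])
    cv2.imwrite(f'pics/m_{n}.png',cv2.resize(np.hstack([im,cv2.cvtColor(m*255,cv2.COLOR_GRAY2BGR)]),None,fx=4.5,fy=4.5,interpolation=0))
# brown base
for n,(x0,y0,x1,y1) in dict(top=(365,175,445,285),scene=(215,260,285,360)).items():
    im=cv2.imread(f'pics/{n}0.png')[y0:y1,x0:x1]
    print(n, im[60,22:30].tolist() if n=='top' else im[50,20:28].tolist())
E
```

```text
top [ 48  21  11  16 116] [418.94827586 203.70689655]
top [ 29  37  27  53 498] [407.13855422 237.57831325]
scene [ 16  16  33  50 523] [246.53919694 299.64244742]
scene [ 41  64  15  19 177] [263.64971751 332.43502825]
top [[89, 135, 179], [87, 137, 181], [88, 139, 186], [66, 104, 137], [35, 55, 77], [40, 68, 100], [46, 73, 108], [45, 73, 108]]
scene [[27, 45, 78], [21, 41, 73], [25, 44, 77], [22, 42, 73], [28, 45, 76], [20, 40, 73], [22, 45, 75], [18, 37, 65]]
```

View pics/m_top.png

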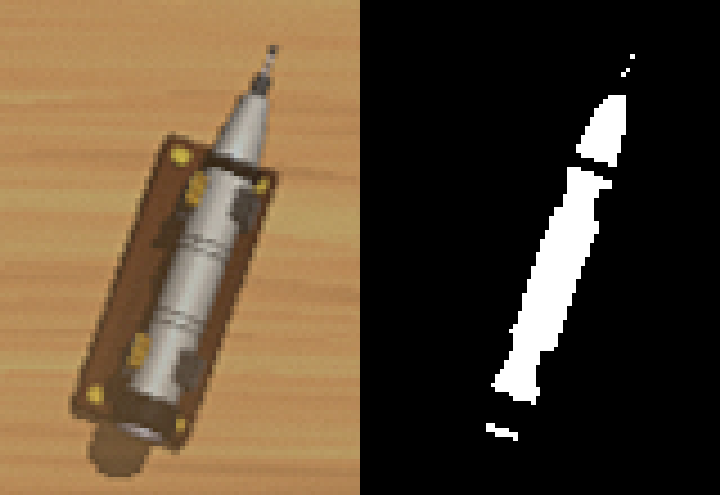

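View pics/m_scene.png

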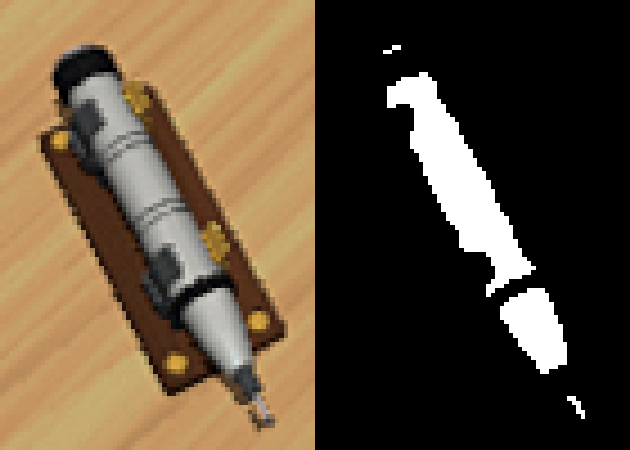

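Run:
```python
from h import *
T=lambda x,y:(365+x/4.5-.4,175+y/4.5-.4)
S=lambda x,y:(215+x/4.5-.4,260+y/4.5-.4)
for nm,a,b in [('bur',(272,48),(268,424)),('ringN',(206,247),(161,211)),('ringT',(181,318),(126,148)),('colN',(231,170),(200,284)),('colT',(148,396),(95,82))]:
    p,e=tri(T(*a),S(*b)); print(nm,p.round(1),e.round(1),'z52',onz('top',*T(*a),52)[:2].round(1),'scene z52',onz('scene',*S(*b),52)[:2].round(1))
# base corners at z=12 in top
for c in [(170,138),(276,175),(182,448),(75,410)]: print('base',onz('top',*T(*c),12).round(1))
for c in [(284,332),(172,394),(42,135),(150,82)]: print('baseS',onz('scene',*S(*c),12).round(1))
# centreline
im=cv2.imread('pics/top0.png').astype(int)
hsv=cv2.cvtColor(im.astype(np.uint8),cv2.COLOR_BGR2HSV)
pts=[]
for v in range(226,252):
    m=(hsv[v,390:430,1]<75)&(hsv[v,390:430,2]>75)
    x=np.where(m)[0]+390
    pts.append((v,x.min(),x.max(),x.mean()))
pts=np.array(pts);print(pts[::3])
# dock: base corners, saddles
D=lambda x,y:(190+(x-400)/4.2-.4,230+y/4.2-.4)
for nm,c,z in [('b1',(503,40),14),('b2',(630,40),14),('b3',(630,330),14),('b4',(502,328),14),('sadF1',(507,73),54),('sadF2',(607,73),54),('sadF3',(607,103),54),('sadN1',(503,218),54),('sadN2',(606,218),54),('sadN3',(606,248),54),('sadN4',(503,246),54),('box',(622,340),58),('boxl',(484,345),58)]: print(nm,onz('top',*D(*c),z).round(1))
```

```text
bur [ 676.7 -209.9   50.8] 1.7 z52 [ 677. -209.] scene z52 [ 676.5 -210.8]
ringN [ 575.3 -174.6   64.2] 1.0 z52 [ 576.9 -176.6] scene z52 [ 569.9 -172. ]
ringT [ 540.3 -163.    63.2] 1.5 z52 [ 541.6 -164.5] scene z52 [ 534.7 -160.6]
colN [ 613.3 -187.1   63.2] 1.6 z52 [ 615.5 -188.8] scene z52 [ 608.6 -185.1]
colT [ 502.3 -147.9   58.8] 1.3 z52 [ 503.  -148.5] scene z52 [ 498.5 -146.5]
base [ 637.1 -165.6   12. ]
base [ 619.2 -220.3   12. ]
base [ 478.5 -172.8   12. ]
base [ 496.6 -118.2   12. ]
baseS [ 639.6 -166.6   12. ]
baseS [ 622.5 -221.8   12. ]
baseS [ 481.  -172.8   12. ]
baseS [ 498.9 -117.3   12. ]
[[226.  406.  417.  411.5]
 [229.  405.  416.  410.5]
 [232.  403.  415.  409. ]
 [235.  402.  414.  408. ]
 [238.  401.  413.  407. ]
 [241.  400.  412.  406. ]
 [244.  399.  410.  404.5]
 [247.  398.  409.  403.5]
 [250.  399.  408.  403.5]]
b1 [549.3 264.5  14. ]
b2 [550.7 195.7  14. ]
b3 [394.5 190.4  14. ]
b4 [394.2 259.   14. ]
sadF1 [528.9 253.1  54. ]
sadF2 [530. 201.  54.]
sadF3 [514.3 200.4  54. ]
sadN1 [453.4 252.2  54. ]
sadN2 [454.5 198.9  54. ]
sadN3 [439.  198.3  54. ]
sadN4 [439.  251.7  54. ]
box [392.1 187.8  58. ]
boxl [388.2 258.6  58. ]
```

Run:
```python
import cv2,numpy as np
t=cv2.imread('pics/top0.png');s=cv2.imread('pics/scene0.png')
a=cv2.resize(t[232:340,205:252],None,fx=5.5,fy=5.5,interpolation=0)
b=cv2.resize(s[135:215,285:375],None,fx=5.8,fy=5.8,interpolation=0)
c=np.zeros((600,800,3),np.uint8);c[:a.shape[0],:a.shape[1]]=a[:600];c[:b.shape[0],270:270+b.shape[1]]=b
cv2.imwrite('pics/dz.png',c)
```

```text
(no output)
```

View pics/dz.png

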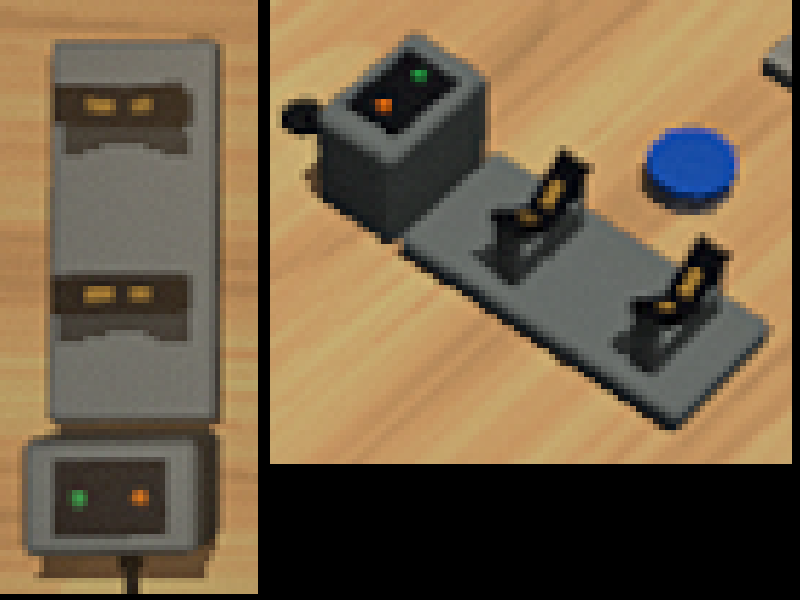

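Run:
```python
from h import *
for n,(x0,y0,x1,y1) in dict(top=(205,232,252,300),scene=(285,135,375,215)).items():
    im=cv2.imread(f'pics/{n}0.png')[y0:y1,x0:x1];hsv=cv2.cvtColor(im,cv2.COLOR_BGR2HSV).astype(int)
    if n=='scene': print(hsv[33:38,46:51].tolist()[2])
    m=((hsv[...,1]>110)&(hsv[...,2]>70)&(hsv[...,0]<30)).astype(np.uint8)
    if n=='top':
        m[:, :11]=0; m[:,34:]=0
    k,l,st,ce=cv2.connectedComponentsWithStats(m)
    for i in range(1,k):
        if 2<st[i,4]<60: print(n,st[i],(ce[i]+[x0,y0]).round(1), onz(n,*(ce[i]+[x0,y0]),42).round(1))
Z=lambda x,y:(285+(x-270)/5.8-.4,135+y/5.8-.4)
for nm,c in [('bR',(768,325)),('bB',(673,428)),('bL',(403,248)),('bT',(497,155))]: print(nm,onz('scene',*Z(*c),14).round(1))
Y=lambda x,y:(205+x/5.5-.4,232+y/5.5-.4)
for nm,c in [('b1',(53,42)),('b2',(217,42)),('b3',(217,417)),('b4',(52,417))]: print(nm,onz('top',*Y(*c),14).round(1))
```

```text
top [15 17  6  4 19] [222.4 250.7] [521.6 239.1  42. ]
top [23 17  5  4 15] [230.1 250.6] [522.3 222.2  42. ]
top [15 52  6  3 18] [222.5 285. ] [446.  236.1  42. ]
top [23 52  5  3 15] [230. 285.] [446.3 219.6  42. ]
[[16, 136, 45], [19, 165, 105], [19, 178, 102], [123, 121, 19], [120, 159, 8]]
scene [18 17  3  3  7] [304.  152.7] [355.  225.4  42. ]
scene [46 31  5  5 14] [333.1 167.9] [444.8 236.6  42. ]
scene [43 36  3  2  4] [328.8 171.8] [445.  219.3  42. ]
scene [70 46  5  5 14] [356.9 183.1] [520.9 238.   42. ]
scene [67 52  3  2  4] [353.  187.2] [522.1 221.4  42. ]
bR [548.8 261.9  14. ]
bB [553.4 190.7  14. ]
bL [401.5 187.5  14. ]
bT [396.  257.2  14. ]
b1 [549.  264.2  14. ]
b2 [550.5 196.4  14. ]
b3 [396.2 191.2  14. ]
b4 [394.9 258.7  14. ]
```

```bash
cat >> h.py <<'E'
from scipy.spatial.transform import Rotation as Ro
def rows(wps,o=None):
    from plant import get_obs
    o=o or get_obs();p=np.array(o['tool_pos']);R=Ro.from_euler('xyz',o['tcp_rot'])
    print('t',round(o['time'],2),'p',p.round(1),'rpy',np.degrees(o['tcp_rot']).round(2),'F',np.round(o['contact_force'],1),'M',np.round(o['moment'],2),'w',round(o['grip_width'],1))
    for x,y,z,yaw in wps:
        d=R.inv().apply(np.array([x,y,z])-p)/400
        T=Ro.from_euler('xyz',[np.pi,0,np.radians(yaw)])
        rv=np.degrees((R.inv()*T).as_rotvec())/30
        print((x,y,z,yaw),np.r_[d,rv].round(4).tolist())
E
python3 - <<'E'
from h import *
rows([(300,250,215,161.1),(385,110,215,161.1)])
print([proj('scene',p).round() for p in [(380,520,0),(380,520,150)]])
E
```

```text
t 0.1 p [203.2 483.7 218. ] rpy [-1.7992e+02 -1.0000e-02  1.5721e+02] F [-0.1 -0.6  0.3] M [ 0.02 -0.02 -0.01] w 91.9
(300, 250, 215, 161.1) [-0.4495, -0.4449, 0.008, -0.0026, -0.0005, -0.1296]
(385, 110, 215, 161.1) [-0.781, -0.6852, 0.0083, -0.0026, -0.0005, -0.1296]
[array([379., 112.]), array([386.,  68.])]
```

Request:
carry_out(
  moves=[-0.45,-0.445,0.008,0,0,-0.13,1,-0.45,-0.445,0.008,0,0,-0.13,1,-0.45,-0.445,0.008,0,0,-0.13,1,-0.45,-0.445,0.008,0,0,-0.13,1,-0.45,-0.445,0.008,0,0,-0.13,1,-0.78,-0.685,0.008,0,0,-0.13,1,-0.78,-0.685,0.008,0,0,-0.13,1,-0.78,-0.685,0.008,0,0,-0.13,1],
)

```text
time: 0.9
tool_pos: [376.5, 122.5, 215.2]
tcp_rot: [-3.141, -0.0, 2.812]
contact_force: [0.7, 0.4, 0.1]
grip_width: 92.0
```

Run:
```python
from h import *
rows([(470,-40,190,161.1),(557.5,-168.5,140,161.1),(557.5,-168.5,130,161.1)])
```

```text
t 0.9 p [376.5 122.5 215.2] rpy [-1.7994e+02 -1.0000e-02  1.6111e+02] F [0.7 0.4 0.1] M [0.06 0.01 0.04] w 92.0
(470, -40, 190, 161.1) [-0.3526, -0.3087, 0.0632, -0.0021, -0.0002, 0.0002]
(557.5, -168.5, 140, 161.1) [-0.6636, -0.5417, 0.1884, -0.0021, -0.0002, 0.0002]
(557.5, -168.5, 130, 161.1) [-0.6636, -0.5417, 0.2134, -0.0021, -0.0002, 0.0002]
```

Request:
carry_out(
  moves=[-0.353,-0.309,0.063,0,0,0,1,-0.353,-0.309,0.063,0,0,0,1,-0.353,-0.309,0.063,0,0,0,1,-0.664,-0.542,0.188,0,0,0,1,-0.664,-0.542,0.188,0,0,0,1,-0.664,-0.542,0.188,0,0,0,1,-0.664,-0.542,0.188,0,0,0,1,-0.664,-0.542,0.188,0,0,0,1],
)

```text
time: 1.7
tool_pos: [558.5, -173.0, 137.0]
tcp_rot: [-3.14, -0.002, 2.808]
contact_force: [0.5, 1.4, -0.2]
grip_width: 91.8
```

Run:
```python
from h import *
from plant import capture
rows([(557.5,-168.5,100,161.1),(557.5,-168.5,50,161.1)])
for n in('scene','top'):
    im=capture(n)[:,:,::-1]; cv2.imwrite(f'pics/{n}1.png',im)
s=cv2.imread('pics/scene1.png')[230:360,190:310];cv2.imwrite('pics/s1z.png',cv2.resize(s,None,fx=4.5,fy=4.5,interpolation=2))
```

```text
t 1.7 p [ 558.5 -173.   137. ] rpy [-1.7990e+02 -1.4000e-01  1.6089e+02] F [ 0.5  1.4 -0.2] M [ 0.03 -0.01 -0.03] w 91.8
(557.5, -168.5, 100, 161.1) [0.0058, 0.0099, 0.0924, -0.0035, -0.0047, -0.0071]
(557.5, -168.5, 50, 161.1) [0.0055, 0.0101, 0.2174, -0.0035, -0.0047, -0.0071]
```

View pics/s1z.png

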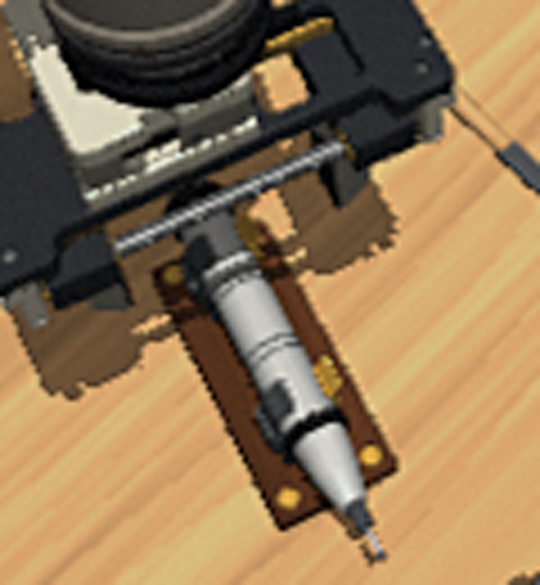

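Request:
carry_out(
  moves=[0.0055,0.01,0.02,0,0,-0.007,1,0.0055,0.01,0.06,0,0,-0.007,1,0.0055,0.01,0.1,0,0,-0.007,1,0.0055,0.01,0.14,0,0,-0.007,1,0.0055,0.01,0.18,0,0,-0.007,1,0.0055,0.01,0.207,0,0,-0.007,1,0.0055,0.01,0.2175,0,0,-0.007,1,0.0055,0.01,0.2175,0,0,-0.007,1],
)

```text
time: 2.6
tool_pos: [555.7, -164.0, 51.6]
tcp_rot: [-3.141, -0.004, 2.814]
contact_force: [-0.8, 0.3, 0.3]
grip_width: 92.0
```

Run:
```python
from h import *
from plant import capture
rows([(557.5,-168.5,50,161.1)])
for n in('scene','top'):
    im=capture(n)[:,:,::-1]; cv2.imwrite(f'pics/{n}2.png',im)
s=cv2.imread('pics/scene2.png')[245:365,200:300];cv2.imwrite('pics/s2z.png',cv2.resize(s,None,fx=5,fy=5,interpolation=2))
```

```text
t 2.6 p [ 555.7 -164.    51.6] rpy [-179.97   -0.21  161.26] F [-0.8  0.3  0.3] M [0.02 0.06 0.06] w 92.0
(557.5, -168.5, 50, 161.1) [-0.0078, -0.0093, 0.004, -0.001, -0.0069, 0.0052]
```

View pics/s2z.png

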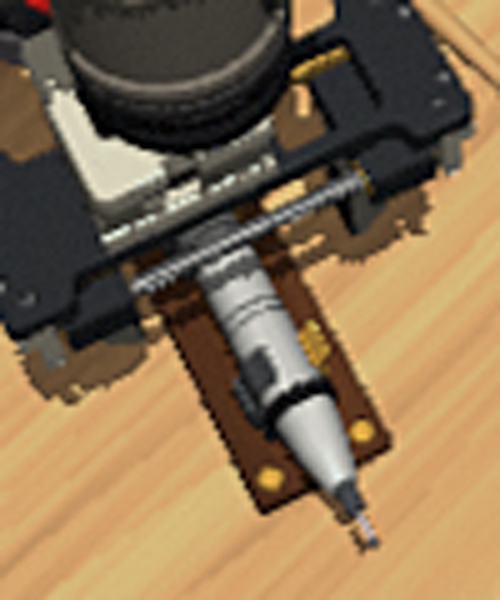

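Run:
```python
from h import *
rows([(557.5,-168.5,50,161.1)])
```

```text
t 2.7 p [ 556.4 -164.6   52.4] rpy [-1.7996e+02 -1.1000e-01  1.6123e+02] F [ 0.4 -0.4 -0.6] M [ 0.01 -0.07 -0.02] w 91.9
(557.5, -168.5, 50, 161.1) [-0.0058, -0.0083, 0.006, -0.0013, -0.0036, 0.0042]
```

Request:
carry_out(
  moves=[-0.0058,-0.0085,0.006,0,-0.0036,0.004,1,-0.0058,-0.0085,0.006,0,-0.0036,0.004,1,-0.0058,-0.0085,0.006,0,-0.0036,0.004,1,-0.0058,-0.0085,0.006,0,-0.0036,0.004,0.6,-0.0058,-0.0085,0.006,0,-0.0036,0.004,0.5,-0.0058,-0.0085,0.006,0,-0.0036,0.004,0.45,-0.0058,-0.0085,0.006,0,-0.0036,0.004,0.4,-0.0058,-0.0085,0.006,0,-0.0036,0.004,0.4],
)

```text
time: 3.5
tool_pos: [557.5, -168.5, 50.0]
tcp_rot: [-3.141, -0.0, 2.812]
contact_force: [-1.0, 0.4, -0.4]
grip_width: 56.4
```

Run:
```python
from h import *
for i in range(3): rows([(557.5,-168.5,50,161.1)])
```

```text
t 3.5 p [ 557.5 -168.5   50. ] rpy [-179.96   -0.    161.11] F [-1.   0.4 -0.4] M [-0.02 -0.02 -0.  ] w 56.4
(557.5, -168.5, 50, 161.1) [-0.0, 0.0001, -0.0, -0.0014, -0.0, 0.0005]
t 3.5 p [ 557.5 -168.5   50. ] rpy [-179.96   -0.    161.11] F [-1.   0.4 -0.4] M [-0.02 -0.02 -0.  ] w 56.4
(557.5, -168.5, 50, 161.1) [-0.0, 0.0001, -0.0, -0.0014, -0.0, 0.0005]
t 3.5 p [ 557.5 -168.5   50. ] rpy [-179.96   -0.    161.11] F [-1.   0.4 -0.4] M [-0.02 -0.02 -0.  ] w 56.4
(557.5, -168.5, 50, 161.1) [-0.0, 0.0001, -0.0, -0.0014, -0.0, 0.0005]
```

Request:
carry_out(
  moves=[0,0,0,0,0,0,0.34,0,0,0,0,0,0,0.34,0,0,0,0,0,0,0.34,0,0,0,0,0,0,0.31,0,0,0,0,0,0,0.31,0,0,0,0,0,0,0.3,0,0,0,0,0,0,0.3,0,0,0,0,0,0,0.3],
)

```text
time: 4.3
tool_pos: [557.5, -168.6, 50.0]
tcp_rot: [-3.141, 0.0, 2.812]
contact_force: [0.1, 0.4, -0.2]
grip_width: 27.2
```

Run:
```python
from h import *
rows([(557.5,-168.5,50,161.1)])
o=__import__('plant').get_obs()
R=Ro.from_euler('xyz',o['tcp_rot']).inv();print('tool F',R.apply(o['contact_force']).round(1),'M',R.apply(o['moment']).round(2))
```

```text
t 4.3 p [ 557.5 -168.6   50. ] rpy [-179.96    0.    161.11] F [ 0.1  0.4 -0.2] M [-0.04 -0.04 -0.02] w 27.2
(557.5, -168.5, 50, 161.1) [0.0, 0.0001, 0.0, -0.0014, 0.0, 0.0004]
tool F [-0.   0.4  0.2] M [ 0.02 -0.05  0.02]
```

Request:
carry_out(
  moves=[0,0,0,0,0,0,0.2,0,0,0,0,0,0,0.1,0,0,0,0,0,0,0,0,0,0,0,0,0,0,0,0,0,0,0,0,0,0,0,0,0,0,0,0,0,0,0,0,0,0,0,0,0,0,0,0,0,0],
)

```text
time: 5.1
tool_pos: [557.4, -168.5, 49.9]
tcp_rot: [-3.141, -0.0, 2.812]
contact_force: [-0.4, -0.3, -1.5]
grip_width: 20.5
```

Run:
```python
from h import *
rows([(557.5,-168.5,50,161.1)])
o=__import__('plant').get_obs()
R=Ro.from_euler('xyz',o['tcp_rot']).inv();print('tool F',R.apply(o['contact_force']).round(1),'M',R.apply(o['moment']).round(2))
```

```text
t 5.1 p [ 557.4 -168.5   49.9] rpy [-1.7996e+02 -1.0000e-02  1.6112e+02] F [-0.4 -0.3 -1.5] M [-0.01 -0.06 -0.  ] w 20.5
(557.5, -168.5, 50, 161.1) [-0.0002, -0.0, -0.0002, -0.0013, -0.0005, 0.0005]
tool F [ 0.3 -0.4  1.5] M [-0.01 -0.06  0.  ]
```

Run:
```python
from h import *
from plant import capture
for n in('scene','top'):
    im=capture(n)[:,:,::-1]; cv2.imwrite(f'pics/{n}3.png',im)
s=cv2.imread('pics/scene3.png')[245:365,200:300];t=cv2.imread('pics/top3.png')[170:290,350:450]
cv2.imwrite('pics/s3z.png',cv2.resize(np.hstack([s,t[:120]]),None,fx=4,fy=4,interpolation=2))
rows([])
```

```text
t 5.2 p [ 557.4 -168.5   50. ] rpy [-1.7996e+02 -1.0000e-02  1.6112e+02] F [ 0.1 -0.6 -2.2] M [-0.04  0.04  0.03] w 20.6
```

View pics/s3z.png

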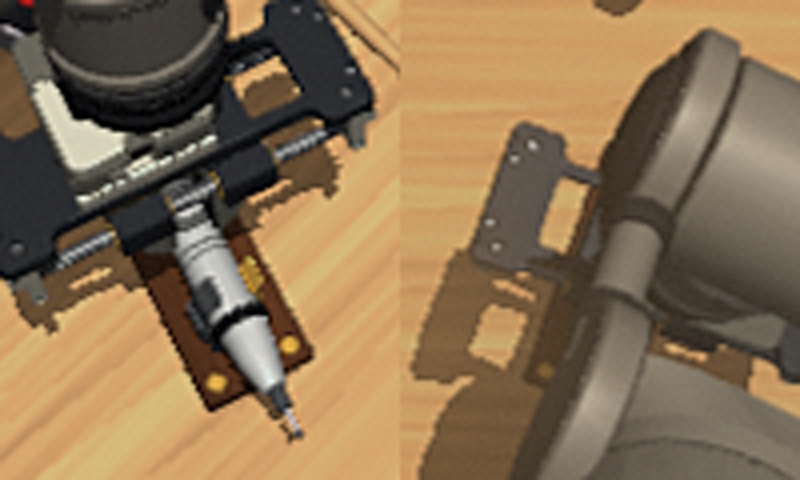

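Request:
carry_out(
  moves=[0,0.002,-0.0005,0,0,0,0,0,0.005,-0.0015,0,0,0,0,0,0.008,-0.003,0,0,0,0,0,0.0115,-0.005,0,0,0,0,0,0.0145,-0.0075,0,0,0,0,0,0.0175,-0.01,0,0,0,0,0,0.0175,-0.01,0,0,0,0,0,0.0175,-0.01,0,0,0,0],
)

```text
time: 6.0
tool_pos: [560.9, -163.3, 56.8]
tcp_rot: [-3.139, 0.004, 2.812]
contact_force: [-4.4, -4.4, 14.2]
grip_width: 0.9
```

Run:
```python
from h import *
from plant import capture
for n in('scene',):
    im=capture(n)[:,:,::-1]; cv2.imwrite(f'pics/{n}4.png',im)
s=cv2.imread('pics/scene4.png')[245:365,200:300];t=cv2.imread('pics/scene3.png')[245:365,200:300]
cv2.imwrite('pics/s4z.png',cv2.resize(np.hstack([s,t[:120]]),None,fx=4,fy=4,interpolation=2))
rows([])
o=__import__('plant').get_obs()
R=Ro.from_euler('xyz',o['tcp_rot']).inv();print('tool F',R.apply(o['contact_force']).round(1),'M',R.apply(o['moment']).round(2),'d',R.apply(o['tool_pos']-np.array([557.4,-168.5,50])).round(1))
```

```text
t 6.05 p [ 560.9 -163.3   56.8] rpy [-179.87    0.26  161.12] F [-4.  -4.6 15.1] M [-0.65  0.78 -0.03] w 0.4
tool F [  2.2  -5.7 -15.1] M [0.86 0.53 0.03] d [-1.7  6.1 -6.8]
```

View pics/s4z.png

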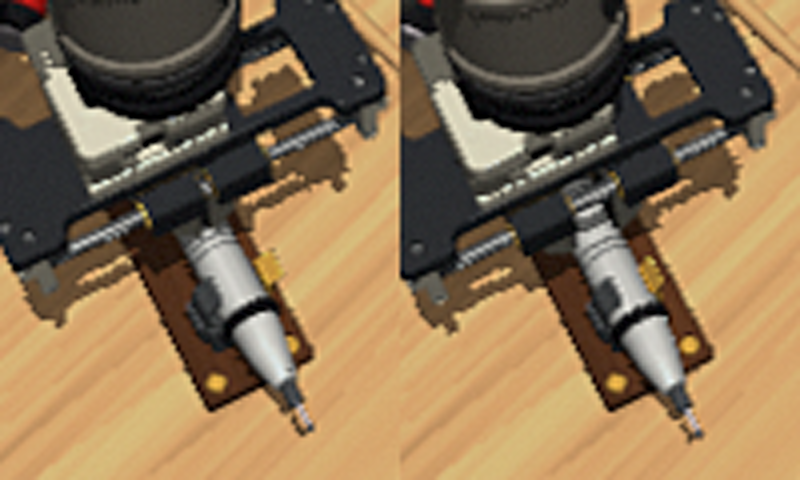

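Run:
```python
from h import *
s=cv2.imread('pics/scene4.png')[275:355,215:285];t=cv2.imread('pics/scene3.png')[275:355,215:285]
cv2.imwrite('pics/s4zz.png',cv2.resize(np.hstack([s,t]),None,fx=5.7,fy=5.7,interpolation=0))
for o in [0]:
  u=Ro.from_euler('xyz',[np.pi,0,np.radians(161.1)])
  for nm,p,z in [('now',(560.9,-163.3),56.8)]:
    for dy in(-8,0,8):
      for dz in (17,-10,-30):
        P=np.array([*p,z])+u.apply([0,dy,dz]);print(dy,dz,((proj('scene',P)-[215,275])*5.7).round())
```

```text
-8 17 [185. 172.]
-8 -10 [177. 140.]
-8 -30 [170. 115.]
0 17 [205. 162.]
0 -10 [197. 130.]
0 -30 [191. 105.]
8 17 [225. 153.]
8 -10 [217. 120.]
8 -30 [211.  95.]
```

View pics/s4zz.png

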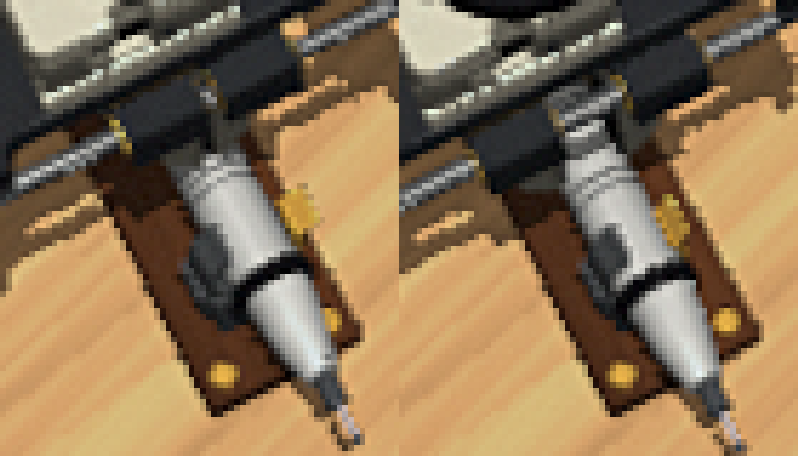

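Run:
```python
from h import *
u=Ro.from_euler('xyz',[np.pi,0,np.radians(161.2)])
a=[]
for k,p,x0,y0 in (('scene1',(557.5,-168.5,140),205,235),('scene2',(556.2,-164.4,52.2),205,250)):
    im=cv2.resize(cv2.imread(f'pics/{k}.png')[y0:y0+80,x0:x0+95],None,fx=4.2*1,fy=4.2,interpolation=2)
    for dy in(-46,-65,46,65):
        for dz,c in((17,(0,0,255)),(0,(0,255,0)),(-10,(255,0,0))):
            q=(proj('scene',np.array(p)+u.apply([0,dy,dz]))-[x0,y0]+.5)*4.2
            cv2.circle(im,tuple(int(v) for v in q),2,c,-1)
    a.append(im)
cv2.imwrite('pics/ft.png',np.hstack(a))
```

```text
(no output)
```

View pics/ft.png

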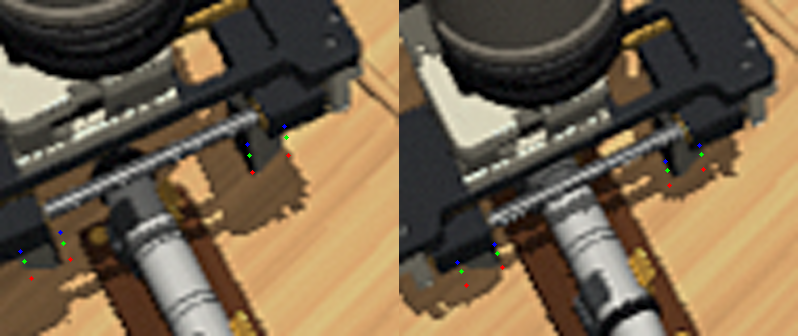

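Run:
```python
from h import *
u=Ro.from_euler('xyz',[np.pi,0,np.radians(161.1)])
a=[]
for k,p,w in (('scene4',(560.9,-163.3,56.8),0.4),('scene3',(557.4,-168.5,50),20.6)):
    x0,y0=228,278;F=10
    im=cv2.resize(cv2.imread(f'pics/{k}.png')[y0:y0+50,x0:x0+40],None,fx=F,fy=F,interpolation=2)
    for dy in(-w/2,-w/2-19,w/2,w/2+19):
        for dz,c in((17,(0,0,255)),(0,(0,255,0)),(-10,(255,0,0))):
            for dx in (-9.5,):
                q=(proj('scene',np.array(p)+u.apply([dx,dy,dz]))-[x0,y0]+.5)*F
                cv2.circle(im,tuple(int(v) for v in q),3,c,-1)
    a.append(im)
cv2.imwrite('pics/ft2.png',np.hstack(a))
```

```text
(no output)
```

View pics/ft2.png

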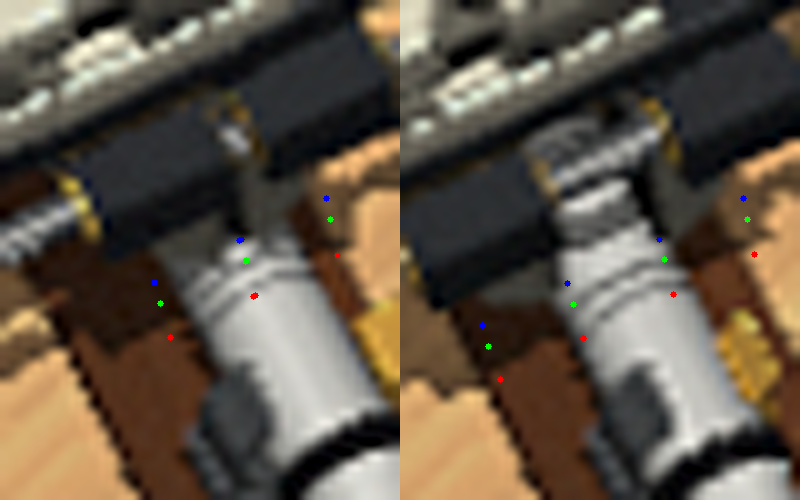

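Run:
```python
from h import *
u=Ro.from_euler('xyz',[np.pi,0,np.radians(161.1)])
a=[]
for k,p,x0,y0 in (('scene1',(557.5,-168.5,140),250,245),('scene2',(556.2,-164.4,52.2),255,265)):
    F=9
    im=cv2.resize(cv2.imread(f'pics/{k}.png')[y0:y0+50,x0:x0+42],None,fx=F,fy=F,interpolation=2)
    raw=im.copy()
    for dz,c in((17,(0,0,255)),(0,(0,255,0)),(-10,(255,0,0))):
        P=[((proj('scene',np.array(p)+u.apply([dx,dy,dz]))-[x0,y0]+.5)*F) for dx,dy in((-9.5,46),(9.5,46),(9.5,65),(-9.5,65))]
        cv2.polylines(im,[np.array(P).astype(np.int32)],True,c,1)
    a+= [im]
cv2.imwrite('pics/ft3.png',np.hstack(a)[:600,:800])
```

```text
(no output)
```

View pics/ft3.png

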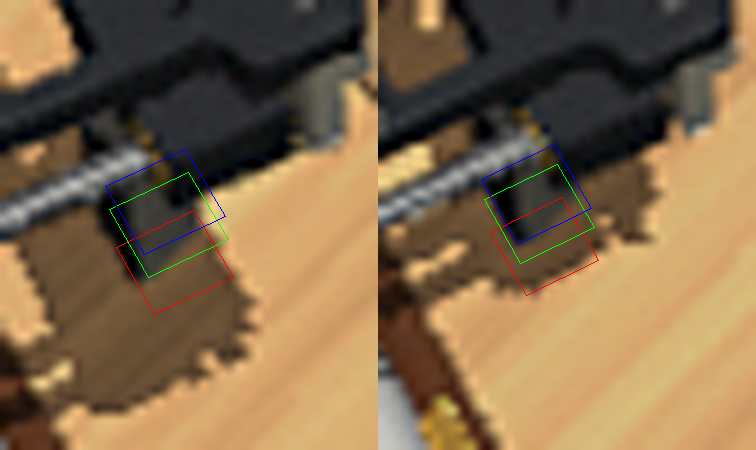

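Request:
carry_out(
  moves=[0,0,-0.02,0,0,0,0,0,0,-0.06,0,0,0,0.3,0,0,-0.1,0,0,0,1,0,0,-0.14,0,0,0,1,0,0,-0.15,0,0,0,1,0,0,-0.15,0,0,0,1,0,0,-0.15,0,0,0,1,0,0,-0.15,0,0,0,1],
)

```text
time: 6.85
tool_pos: [560.3, -162.8, 115.9]
tcp_rot: [-3.14, 0.003, 2.812]
contact_force: [-0.9, 0.4, -0.1]
grip_width: 51.7
```

Run:
```python
from h import *
from plant import capture
u=Ro.from_euler('xyz',[np.pi,0,np.radians(161.1)])
rows([])
o=__import__('plant').get_obs();p=o['tool_pos'];w=o['grip_width']/2
im=capture('scene')[:,:,::-1]; cv2.imwrite('pics/scene5.png',im)
F=6;x0,y0=205,240
im=cv2.resize(im[y0:y0+100,x0:x0+90],None,fx=F,fy=F,interpolation=2)
for dz,c in((17,(0,0,255)),(0,(0,255,0)),(-10,(255,0,0))):
  for s in(1,-1):
    P=[((proj('scene',np.array(p)+u.apply([dx,s*dy,dz]))-[x0,y0]+.5)*F) for dx,dy in((-9.5,w),(9.5,w),(9.5,w+15),(-9.5,w+15))]
    cv2.polylines(im,[np.array(P).astype(np.int32)],True,c,1)
cv2.imwrite('pics/s5z.png',im)
rows([])
```

```text
t 6.85 p [ 560.3 -162.8  115.9] rpy [-1.7989e+02  1.6000e-01  1.6112e+02] F [-0.9  0.4 -0.1] M [-0.   -0.01  0.04] w 51.7
t 6.9 p [ 560.3 -162.8  116. ] rpy [-1.7988e+02  1.7000e-01  1.6112e+02] F [-0.9  0.6 -0.7] M [-0.   -0.01  0.02] w 56.1
```

View pics/s5z.png

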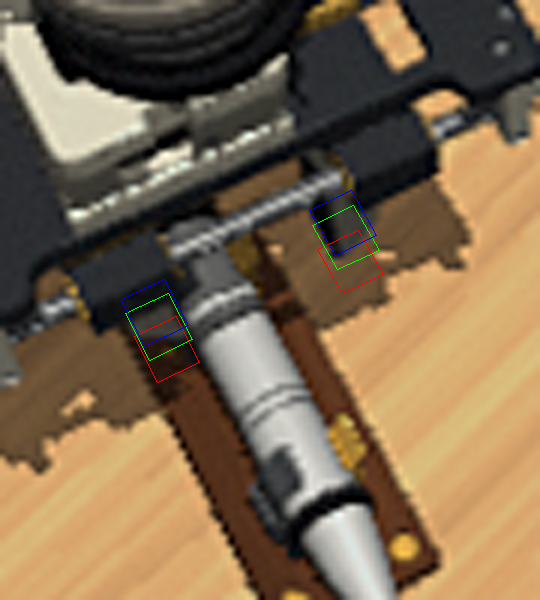

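Run:
```python
from h import *
a=cv2.imread('pics/scene0.png');b=cv2.imread('pics/scene5.png')
ta=a[310:362,240:285]
r=cv2.matchTemplate(b[300:372,230:295],ta,cv2.TM_CCOEFF_NORMED);print(cv2.minMaxLoc(r),'expect (10,10)')
rows([(557.5,-168.5,110,161.1),(557.5,-168.5,32,161.1)])
```

```text
(-0.1243167594075203, 0.995607852935791, (0, 17), (10, 10)) expect (10,10)
t 6.9 p [ 560.3 -162.8  116. ] rpy [-1.7988e+02  1.7000e-01  1.6112e+02] F [-0.9  0.6 -0.7] M [-0.   -0.01  0.02] w 56.1
(557.5, -168.5, 110, 161.1) [0.0021, -0.0157, 0.015, -0.0039, 0.0056, 0.0006]
(557.5, -168.5, 32, 161.1) [0.0027, -0.0153, 0.21, -0.0039, 0.0056, 0.0006]
```

Request:
carry_out(
  moves=[0.0025,-0.0155,0.01,-0.004,0.0055,0,0.7,0.0025,-0.0155,0.04,-0.004,0.0055,0,0.7,0.0025,-0.0155,0.08,-0.004,0.0055,0,0.7,0.0025,-0.0155,0.12,-0.004,0.0055,0,0.7,0.0025,-0.0155,0.15,-0.004,0.0055,0,0.7,0.0025,-0.0155,0.175,-0.004,0.0055,0,0.7,0.0025,-0.0155,0.195,-0.004,0.0055,0,0.7,0.0025,-0.0155,0.195,-0.004,0.0055,0,0.7],
)

```text
time: 7.7
tool_pos: [556.9, -168.4, 36.8]
tcp_rot: [3.141, -0.002, 2.812]
contact_force: [0.7, -0.7, -0.6]
grip_width: 64.2
```

Run:
```python
from h import *
from plant import capture
u=Ro.from_euler('xyz',[np.pi,0,np.radians(161.1)])
o=__import__('plant').get_obs();p=o['tool_pos'];w=o['grip_width']/2
im=capture('scene')[:,:,::-1]; cv2.imwrite('pics/scene6.png',im)
F=6;x0,y0=205,250
im=cv2.resize(im[y0:y0+100,x0:x0+90],None,fx=F,fy=F,interpolation=2)
for dz,c in((17,(0,0,255)),(-10,(255,0,0))):
  for s in(1,-1):
    P=[((proj('scene',np.array(p)+u.apply([dx,s*dy,dz]))-[x0,y0]+.5)*F) for dx,dy in((-9.5,w),(9.5,w),(9.5,w+15),(-9.5,w+15))]
    cv2.polylines(im,[np.array(P).astype(np.int32)],True,c,1)
cv2.imwrite('pics/s6z.png',im)
rows([(557.5,-168.5,32,161.1)])
```

```text
t 7.75 p [ 557.4 -168.5   37.5] rpy [ 1.7999e+02 -4.0000e-02  1.6111e+02] F [ 0.2 -0.5  0.1] M [ 0.01 -0.02  0.04] w 64.0
(557.5, -168.5, 32, 161.1) [-0.0003, 0.0002, 0.0139, 0.0002, -0.0014, 0.0005]
```

View pics/s6z.png

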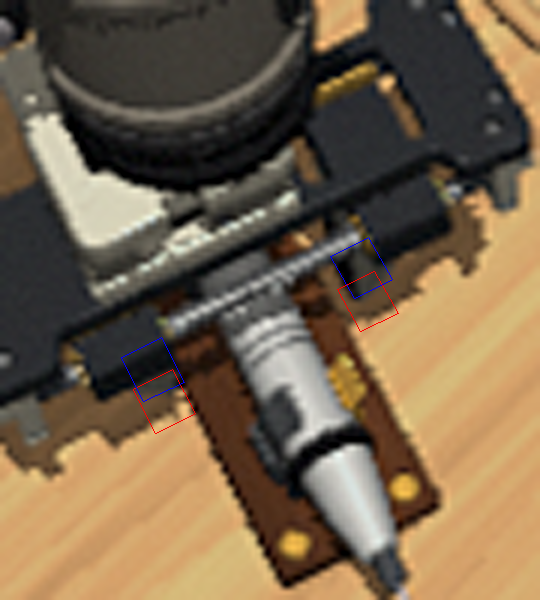

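Request:
carry_out(
  moves=[0,0,0.008,0,0,0,0.7,0,0,0.0175,0,0,0,0.7,0,0,0.0175,0,0,0,0.5,0,0,0.0175,0,0,0,0.4,0,0,0.0175,0,0,0,0.35,0,0,0.0175,0,0,0,0.31,0,0,0.0175,0,0,0,0.31,0,0,0.0175,0,0,0,0.31],
)

```text
time: 8.55
tool_pos: [557.4, -168.6, 30.6]
tcp_rot: [3.141, -0.001, 2.812]
contact_force: [-0.3, -0.4, -1.2]
grip_width: 28.9
```

Request:
carry_out(
  moves=[0,0,0,0,0,0,0.3,0,0,0,0,0,0,0.29,0,0,0,0,0,0,0.28,0,0,0,0,0,0,0.25,0,0,0,0,0,0,0.2,0,0,0,0,0,0,0.1,0,0,0,0,0,0,0,0,0,0,0,0,0,0],
)

```text
time: 9.35
tool_pos: [557.5, -168.5, 30.7]
tcp_rot: [3.141, -0.0, 2.812]
contact_force: [-0.7, 1.1, 0.2]
grip_width: 25.3
```

```bash
cat >> h.py <<'E'
def st():
    from plant import get_obs
    o=get_obs();R=Ro.from_euler('xyz',o['tcp_rot']).inv()
    print('t',round(o['time'],2),'p',o['tool_pos'].round(1),np.degrees(o['tcp_rot']).round(2),'w',round(o['grip_width'],1),'toolF',R.apply(o['contact_force']).round(1),'M',R.apply(o['moment']).round(2))
E
python3 -c "
from h import *
st()"
```

```text
t 9.35 p [ 557.5 -168.5   30.7] [ 1.7999e+02 -3.0000e-02  1.6112e+02] w 25.3 toolF [ 1.   0.9 -0.2] M [-0.1   0.03 -0.01]
```

Request:
carry_out(
  moves=[0,0.002,-0.0005,0,0,0,0,0,0.005,-0.0015,0,0,0,0,0,0.008,-0.003,0,0,0,0,0,0.0115,-0.005,0,0,0,0,0,0.0145,-0.0075,0,0,0,0,0,0.0175,-0.01,0,0,0,0,0,0.0175,-0.01,0,0,0,0,0,0.0175,-0.01,0,0,0,0],
)

```text
time: 10.15
tool_pos: [558.9, -162.8, 34.0]
tcp_rot: [-3.14, -0.002, 2.812]
contact_force: [-1.5, -5.5, -4.8]
grip_width: 25.2
```

Run:
```python
from h import *
from plant import capture
im=capture('scene')[:,:,::-1]; cv2.imwrite('pics/scene7.png',im)
cv2.imwrite('pics/s7z.png',cv2.resize(np.hstack([im[255:355,215:285],cv2.imread('pics/scene6.png')[255:355,215:285]]),None,fx=5.6,fy=5.6,interpolation=2))
st()
```

```text
t 10.2 p [ 558.9 -162.8   34. ] [-1.7992e+02 -1.1000e-01  1.6112e+02] w 24.8 toolF [-1.4 -6.5  4.8] M [ 1.07 -0.06  0.01]
```

View pics/s7z.png

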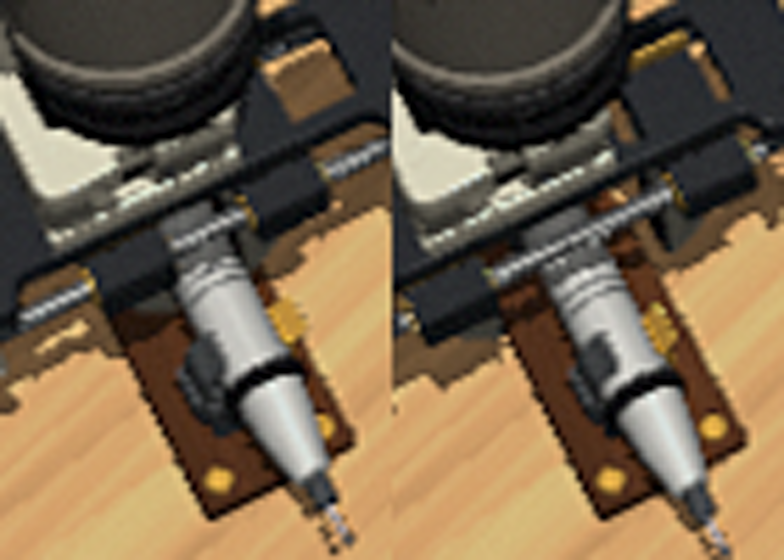

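Run:
```python
from h import *
a=cv2.imread('pics/scene0.png');b=cv2.imread('pics/scene7.png')
def sub(a,b,x0,y0,x1,y1):
    k=8
    A=cv2.resize(a[y0:y1,x0:x1],None,fx=k,fy=k,interpolation=2);B=cv2.resize(b[y0-12:y1+12,x0-12:x1+12],None,fx=k,fy=k,interpolation=2)
    r=cv2.matchTemplate(B,A,cv2.TM_CCOEFF_NORMED);_,v,_,l=cv2.minMaxLoc(r);return v,l[0]/k-12,l[1]/k-12
print(sub(a,b,252,318,274,346))
P=np.array([640,-197,60.]);y=np.array([.324,.946,0])
for dy,dz in((5.9,3.3),(5.9,1),(5.9,-1),(7,3)): print(dy,dz,(proj('scene',P+dy*y+[0,0,dz])-proj('scene',P)).round(2))
st()
```

```text
(0.8438282012939453, 2.125, -1.75)
5.9 3.3 [ 2.57 -2.01]
5.9 1 [ 2.66 -1.58]
5.9 -1 [ 2.74 -1.2 ]
7 3 [ 3.09 -2.22]
t 10.2 p [ 558.9 -162.8   34. ] [-1.7992e+02 -1.1000e-01  1.6112e+02] w 24.8 toolF [-1.4 -6.5  4.8] M [ 1.07 -0.06  0.01]
```

Request:
carry_out(
  moves=[0,0.005,-0.002,0,0,0,0,0,0.009,-0.006,0,0,0,0,0,0.0135,-0.011,0,0,0,0,0,0.017,-0.016,0,0,0,0,0,0.02,-0.022,0,0,0,0,0,0.0215,-0.028,0,0,0,0,0,0.0215,-0.032,0,0,0,0,0,0.0215,-0.032,0,0,0,0],
)

```text
time: 11.0
tool_pos: [561.2, -155.7, 47.0]
tcp_rot: [-3.139, -0.002, 2.812]
contact_force: [-3.3, -5.4, 1.0]
grip_width: 25.2
```

Run:
```python
from h import *
from plant import capture
im=capture('scene')[:,:,::-1]; cv2.imwrite('pics/scene8.png',im)
cv2.imwrite('pics/s8z.png',cv2.resize(np.hstack([im[255:355,215:285],cv2.imread('pics/scene6.png')[255:355,215:285]]),None,fx=5.6,fy=5.6,interpolation=2))
st()
```

```text
t 11.05 p [ 561.2 -155.7   47. ] [-1.7984e+02 -1.3000e-01  1.6111e+02] w 25.2 toolF [ 1.  -4.9 -1.4] M [ 0.92  0.14 -0.01]
```

View pics/s8z.png

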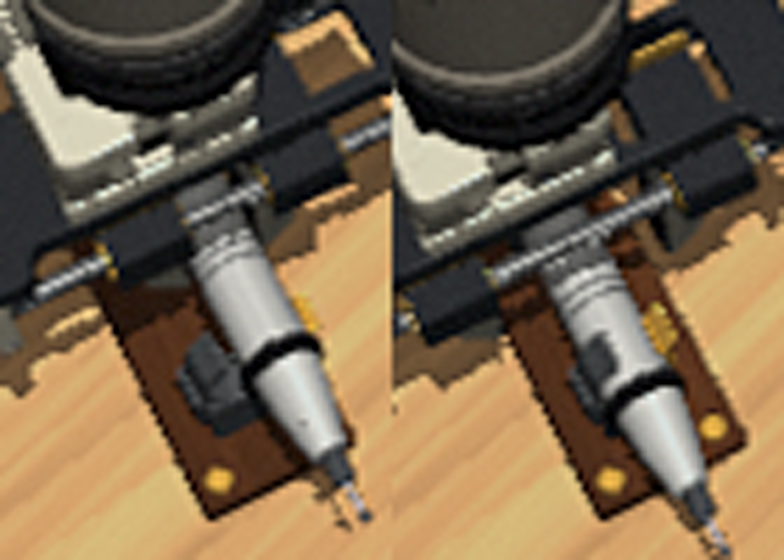

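Request:
carry_out(
  moves=[0,0.002,-0.01,0,0,0,0,0,0.002,-0.02,0,0,0,0,0,0.002,-0.03,0,0,0,0,0,0.002,-0.045,0,0,0,0,0,0.002,-0.07,0,0,0,0,0,0.002,-0.12,0,0,0,0,0,0.002,-0.18,0,0,0,0,0,0.002,-0.25,0,0,0,0],
)

```text
time: 11.85
tool_pos: [561.4, -154.1, 147.9]
tcp_rot: [-3.139, -0.004, 2.812]
contact_force: [0.3, -0.2, -1.9]
grip_width: 25.3
```

Run:
```python
from h import *
from plant import capture
for n in ('scene','top'):
    im=capture(n)[:,:,::-1]; cv2.imwrite(f'pics/{n}9.png',im)
cv2.imwrite('pics/s9z.png',cv2.resize(cv2.imread('pics/scene9.png')[210:370,190:310],None,fx=3.7,fy=3.7,interpolation=2))
st();rows([(520,0,140,170),(484,150,140,180),(483.7,229.1,140,181.9)])
```

```text
t 11.95 p [ 564.1 -155.2  151.6] [-179.83    0.34  161.13] w 25.1 toolF [-1.  -0.3  1.2] M [-0.03 -0.05 -0.04]
t 11.95 p [ 564.1 -155.2  151.6] rpy [-179.83    0.34  161.13] F [ 0.8 -0.6 -1.2] M [ 0.01 -0.06  0.04] w 25.1
(520, 0, 140, 170) [0.23, 0.3315, 0.0266, -0.0066, 0.0108, -0.2955]
(484, 150, 140, 180) [0.4364, 0.6573, 0.0244, -0.0075, 0.0102, -0.6289]
(483.7, 229.1, 140, 181.9) [0.501, 0.8441, 0.0234, -0.0077, 0.0101, -0.6922]
```

View pics/s9z.png

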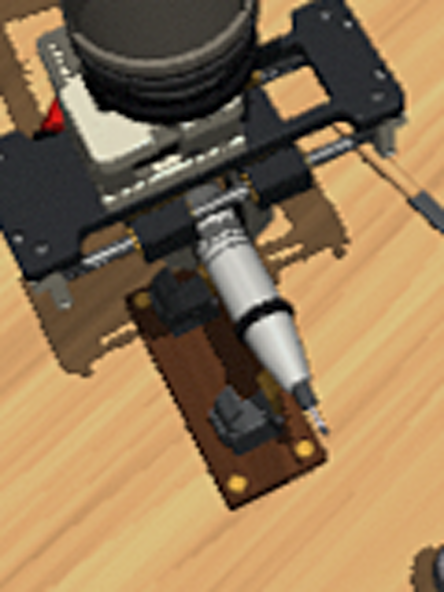

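Request:
carry_out(
  moves=[0.057,0.083,0.006,0,0.01,-0.074,0,0.115,0.166,0.013,0,0.01,-0.148,0,0.172,0.249,0.02,0,0.01,-0.22,0,0.23,0.331,0.026,0,0.01,-0.295,0,0.28,0.413,0.026,0,0.01,-0.38,0,0.333,0.494,0.026,0,0.01,-0.46,0,0.385,0.575,0.025,0,0.01,-0.545,0,0.436,0.657,0.024,0,0.01,-0.629,0],
)

```text
time: 12.75
tool_pos: [483.0, 151.5, 139.6]
tcp_rot: [-3.138, -0.002, -3.14]
contact_force: [-0.1, -0.5, -0.8]
grip_width: 25.5
```

Run:
```python
from h import *
rows([(483.7,229.1,110,181.9)])
```

```text
t 12.75 p [483.  151.5 139.6] rpy [-1.7979e+02 -9.0000e-02 -1.7989e+02] F [-0.1 -0.5 -0.8] M [ 0.03 -0.03  0.02] w 25.5
(483.7, 229.1, 110, 181.9) [-0.0023, 0.1944, 0.0734, -0.0071, -0.003, -0.0597]
```

Request:
carry_out(
  moves=[-0.002,0.06,0.01,-0.007,-0.003,-0.02,0,-0.002,0.11,0.03,-0.007,-0.003,-0.04,0,-0.002,0.15,0.05,-0.007,-0.003,-0.06,0,-0.002,0.18,0.065,-0.007,-0.003,-0.06,0,-0.002,0.194,0.073,-0.007,-0.003,-0.06,0,-0.002,0.194,0.073,-0.007,-0.003,-0.06,0,-0.002,0.194,0.073,-0.007,-0.003,-0.06,0,-0.002,0.194,0.073,-0.007,-0.003,-0.06,0],
)

```text
time: 13.55
tool_pos: [483.9, 228.3, 110.5]
tcp_rot: [-3.142, 0.0, -3.109]
contact_force: [-0.1, 0.9, -1.9]
grip_width: 25.5
```

Run:
```python
from h import *
from plant import capture
for n in ('scene','top'):
    im=capture(n)[:,:,::-1]; cv2.imwrite(f'pics/{n}10.png',im)
a=cv2.resize(cv2.imread('pics/scene10.png')[90:220,270:390],None,fx=3.3,fy=3.3,interpolation=2)
b=cv2.resize(cv2.imread('pics/top10.png')[190:320,170:290],None,fx=3.3,fy=3.3,interpolation=2)
cv2.imwrite('pics/s10z.png',np.hstack([a,b]))
st();rows([(483.7,229.1,110,181.9)])
```

```text
t 13.65 p [483.9 228.4 110.5] [ 1.8000e+02  3.0000e-02 -1.7815e+02] w 25.2 toolF [-0.4 -0.1  1.5] M [-0.06  0.02  0.  ]
t 13.65 p [483.9 228.4 110.5] rpy [ 1.8000e+02  3.0000e-02 -1.7815e+02] F [ 0.5 -0.1 -1.5] M [ 0.06  0.03 -0.  ] w 25.2
(483.7, 229.1, 110, 181.9) [0.0004, 0.0018, 0.0013, 0.0001, 0.0012, -0.0016]
```

View pics/s10z.png

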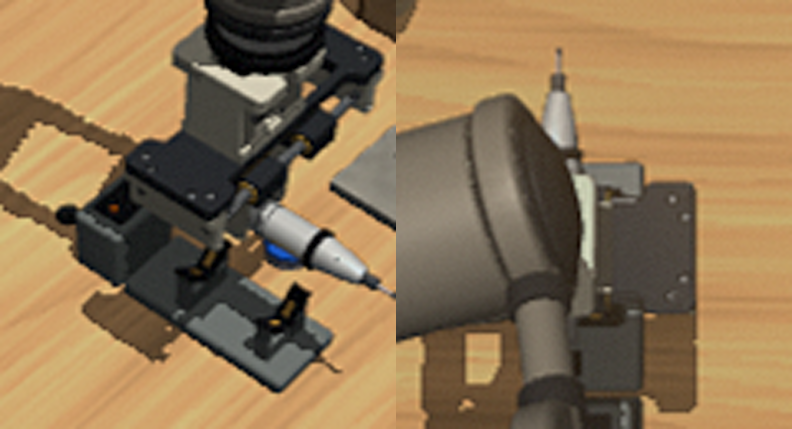

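Run:
```python
from h import *
a=cv2.resize(cv2.imread('pics/scene10.png')[140:190,345:405],None,fx=6.5,fy=6.5,interpolation=2)
b=cv2.resize(cv2.imread('pics/top10.png')[198:248,200:250],None,fx=6.5,fy=6.5,interpolation=2)
cv2.imwrite('pics/s11z.png',np.hstack([a,b]))
m=np.array([483.9,228.4,131.8]);d=np.array([np.cos(.0328),np.sin(.0328),0])
for s in(58,128):
    P=m+s*d
    print(s,((proj('scene',P)-[345,140]+.5)*6.5).round(),((proj('top',P)-[200,198]+.5)*6.5+[390,0]).round())
```

```text
58 [135. 162.] [513. 265.]
128 [298. 261.] [514.  44.]
```

View pics/s11z.png

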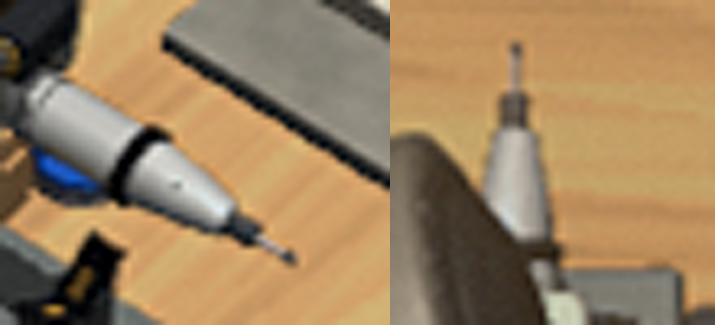

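Request:
carry_out(
  moves=[0,0.0018,0.02,0,0,-0.001,0,0,0.0018,0.05,0,0,-0.001,0,0,0.0018,0.08,0,0,-0.001,0,0,0.0018,0.11,0,0,-0.001,0,0,0.0018,0.14,0,0,-0.001,0,0,0.0018,0.165,0,0,-0.001,0,0,0.0018,0.178,0,0,-0.001,0,0,0.0018,0.18,0,0,-0.001,0],
)

```text
time: 14.45
tool_pos: [483.5, 229.0, 37.6]
tcp_rot: [-3.141, -0.001, -3.109]
contact_force: [0.1, -0.2, -2.6]
grip_width: 25.1
```

Run:
```python
from h import *
from plant import capture
for n in ('scene',):
    im=capture(n)[:,:,::-1]; cv2.imwrite(f'pics/{n}12.png',im)
cv2.imwrite('pics/s12z.png',cv2.resize(cv2.imread('pics/scene12.png')[120:220,270:390],None,fx=6,fy=6,interpolation=2))
st();rows([(484.5,229.1,31,181.9)])
```

```text
t 14.5 p [483.8 229.1  38.1] [-179.99    0.   -178.12] w 25.5 toolF [0.7 1.  2.4] M [-0.07  0.04 -0.05]
t 14.5 p [483.8 229.1  38.1] rpy [-179.99    0.   -178.12] F [-0.7  1.  -2.4] M [0.07 0.04 0.05] w 25.5
(484.5, 229.1, 31, 181.9) [-0.0017, -0.0, 0.0177, -0.0002, 0.0, -0.0006]
```

View pics/s12z.png

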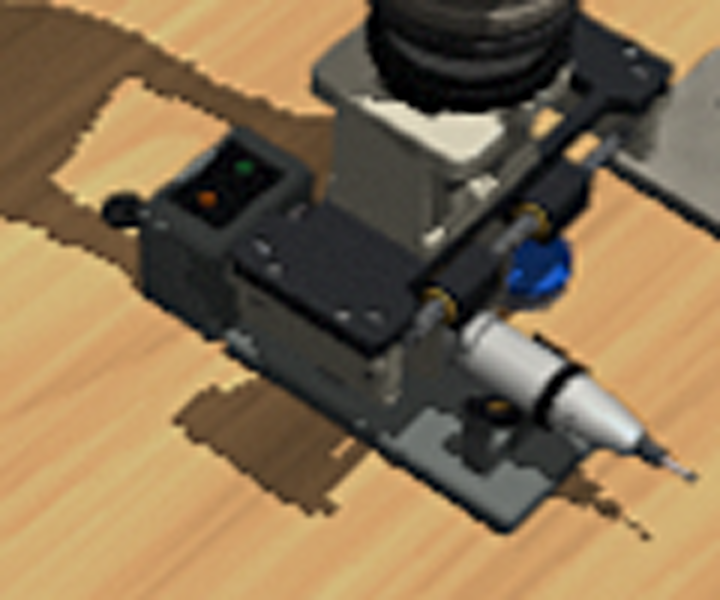

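Request:
carry_out(
  moves=[-0.001,0,0.003,0,0,0,0,-0.001,0,0.006,0,0,0,0,-0.001,0,0.009,0,0,0,0,-0.001,0,0.011,0,0,0,0,-0.001,0,0.013,0,0,0,0,-0.001,0,0.015,0,0,0,0,-0.001,0,0.015,0,0,0,0,-0.001,0,0.015,0,0,0,0],
)

```text
time: 15.3
tool_pos: [484.2, 229.1, 32.1]
tcp_rot: [-3.141, 0.0, -3.109]
contact_force: [0.1, -0.3, -1.8]
grip_width: 25.1
```

```bash
python3 -c "
from h import *
st()"
```

```text
t 15.3 p [484.2 229.1  32.1] [-179.99    0.   -178.12] w 25.1 toolF [-0.1 -0.4  1.8] M [-0.03  0.04  0.03]
```

Request:
carry_out(
  moves=[0,0,0.001,0,0,0,0,0,0,0.002,0,0,0,0,0,0,0.003,0,0,0,0,0,0,0.0035,0,0,0,0,0,0,0.004,0,0,0,0,0,0,0.0045,0,0,0,0,0,0,0.0045,0,0,0,0,0,0,0.0045,0,0,0,0],
)

```text
time: 16.1
tool_pos: [484.3, 229.2, 30.6]
tcp_rot: [3.142, 0.0, -3.109]
contact_force: [-2.3, -0.6, 4.8]
grip_width: 25.1
```

```bash
python3 -c "
from h import *
st()"
```

```text
t 16.1 p [484.3 229.2  30.6] [ 1.8000e+02  2.0000e-02 -1.7811e+02] w 25.1 toolF [ 2.3 -0.5 -4.8] M [0.01 0.34 0.07]
```

Request:
carry_out(
  moves=[0,0,0.001,0,0,0,0,0,0,0.001,0,0,0,0,0,0,0.001,0,0,0,0.27,0,0,0.001,0,0,0,0.29,0,0,0.001,0,0,0,0.31,0,0,0.001,0,0,0,0.34,0,0,0,0,0,0,0.4,0,0,0,0,0,0,0.45],
)

```text
time: 16.9
tool_pos: [484.3, 229.2, 30.6]
tcp_rot: [-3.142, 0.0, -3.109]
contact_force: [-0.4, -0.3, 0.1]
grip_width: 39.6
```

```bash
python3 -c "
from h import *
st()"
```

```text
t 16.9 p [484.3 229.2  30.6] [-1.8000e+02  2.0000e-02 -1.7812e+02] w 39.6 toolF [ 0.5 -0.3 -0.1] M [ 0.    0.03 -0.01]
```

Released with no force left. Open a bit more, then rise straight up.

Request:
carry_out(
  moves=[0,0,0,0,0,0,0.6,0,0,0,0,0,0,0.6,0,0,-0.02,0,0,0,0.6,0,0,-0.05,0,0,0,0.6,0,0,-0.09,0,0,0,0.6,0,0,-0.15,0,0,0,0.6,0,0,-0.23,0,0,0,0.6,0,0,-0.3,0,0,0,0.6],
)

```text
time: 17.7
tool_pos: [484.4, 229.2, 153.2]
tcp_rot: [3.141, 0.002, -3.109]
contact_force: [0.1, 0.9, -0.3]
grip_width: 55.0
```

Run:
```python
from h import *
rows([(420,0,200,181.9)])
```

```text
t 17.7 p [484.4 229.2 153.2] rpy [ 1.7998e+02  1.1000e-01 -1.7811e+02] F [ 0.1  0.9 -0.3] M [ 0.01 -0.04  0.03] w 55.0
(420, 0, 200, 181.9) [0.1797, -0.5674, -0.1177, 0.0008, 0.0036, -0.0004]
```

Clear the camera view to check the placing.

Request:
carry_out(
  moves=[0.02,-0.07,-0.05,0,0,0,0.6,0.05,-0.17,-0.1,0,0,0,0.6,0.08,-0.27,-0.115,0,0,0,0.6,0.11,-0.37,-0.115,0,0,0,0.6,0.15,-0.47,-0.115,0,0,0,0.6,0.17,-0.54,-0.115,0,0,0,0.6,0.18,-0.567,-0.115,0,0,0,0.6,0.18,-0.567,-0.115,0,0,0,0.6],
)

```text
time: 18.5
tool_pos: [419.9, -0.7, 199.8]
tcp_rot: [3.141, 0.003, -3.111]
contact_force: [0.5, -0.1, 0.1]
grip_width: 54.9
```

Run:
```python
from h import *
from plant import capture
for n in ('scene','top'):
    im=capture(n)[:,:,::-1]; cv2.imwrite(f'pics/{n}13.png',im)
a=cv2.resize(cv2.imread('pics/scene13.png')[120:220,280:380],None,fx=4,fy=4,interpolation=2)
b=cv2.resize(cv2.imread('pics/top13.png')[200:340,180:280],None,fx=4,fy=4,interpolation=2)
c=np.zeros((560,800,3),np.uint8);c[:400,:400]=a;c[:,400:]=b
cv2.imwrite('pics/s13z.png',c)
st()
```

```text
t 18.6 p [420.3   0.7 199.4] [ 1.7996e+02  1.7000e-01 -1.7813e+02] w 55.2 toolF [ 0.2 -0.  -0.1] M [-0.03  0.03  0.02]
```

View pics/s13z.png

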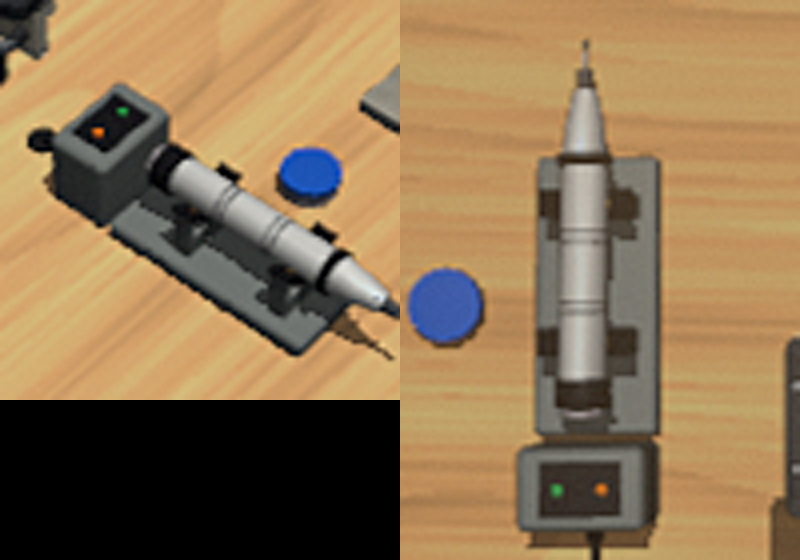

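View pics/scene13.png

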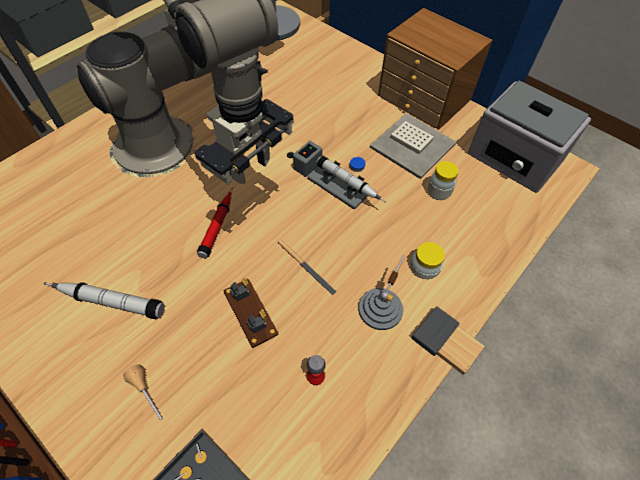

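Run:
```python
from h import *
S=cv2.imread('pics/scene13.png');T=cv2.imread('pics/top13.png')
x=[cv2.resize(S[185:215,355:395],None,fx=9,fy=9,interpolation=2),cv2.resize(T[205:235,310-100:350-100],None,fx=9,fy=9,interpolation=2)]
y=[cv2.resize(S[275:350,220:280],None,fx=4,fy=4,interpolation=2)[:270,:],cv2.resize(S[140:185,310:355],None,fx=6,fy=6,interpolation=2)]
A=np.hstack(x);B=np.hstack(y);W=max(A.shape[1],B.shape[1]);c=np.zeros((540,W,3),np.uint8);c[:270,:A.shape[1]]=A;c[270:270+B.shape[0],:B.shape[1]]=B
cv2.imwrite('pics/s14.png',c);print(c.shape)
m=np.array([484.3,229.2,52]);d=np.array([np.cos(.0328),np.sin(.0328),0])
P=m+128*d;print(((proj('scene',P)-[355,185]+.5)*9).round(),((proj('top',P)-[210,205]+.5)*9+[360,0]).round())
# bystander change
a=cv2.imread('pics/scene0.png').astype(int);t=cv2.imread('pics/top0.png').astype(int)
for nm,p in dict(file=(310,270),tin=(357,163),third=(381,308),jarl=(428,258),jart=(443,180),brush=(316,370),brick=(412,135),grav=(142,390),red=(215,225),big=(115,300)).items():
    u,v=p;print(nm,np.abs(a[v-18:v+18,u-18:u+18]-S[v-18:v+18,u-18:u+18]).mean().round(1),end=' ')
```

```text
(540, 720, 3)
[282. 152.] [505.  46.]
file 10.9 tin 16.8 third 8.2 jarl 9.9 jart 9.0 brush 9.6 brick 10.9 grav 11.1 red 24.6 big 11.7
```

View pics/s14.png

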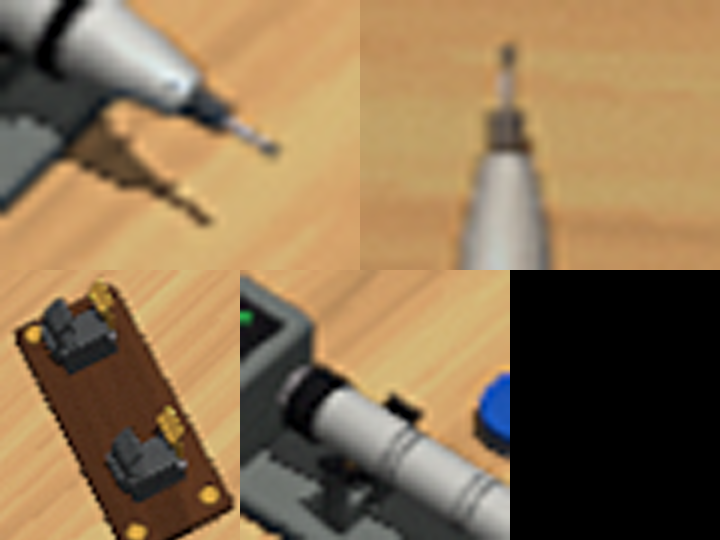

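Run:
```python
from plant import *
print(close_job())
o=get_obs();print(o['time'],o['contact_force'])
```

```text
the job is handed in; nothing more can be done
None
the job is handed in; nothing more can be done
```

I put the cordless handpiece in the charging dock and handed the job in at about 18.6 s. It lies level in both saddles with its tail towards the power box.

**First grasp:** this one failed. The fingertips stand about 27 mm further back than the tool description says, so I gripped too high. During the first bit of the roll the fingers slipped off over the barrel, pressing down with about 15 N. The handpiece sprang back into its clips, and a picture match showed it in its starting place.

**Second grasp:** I gripped about 20 mm lower and it held. I rolled the handpiece about 13 mm to +y and 16 mm up around the hooks, with tool forces of at most about 8 N in my readings, then lifted it clear. I laid it in the saddles with a contact force of about 5 N. A moment reading suggested the tail saddle touched first.

**Last checks:**
- **Seating:** the bur tip is within about 1 pixel (roughly 2 mm) of where it should be in both views, and no collar rides on a saddle.
- **Clips:** both sprung jaws are back up against the hooks, apparently shut.
- **Bystanders:** all look unmoved by eye in the scene picture. The picture difference was higher only at the red handpiece and the wax tin; I put that down to the arm near the one and the docked handpiece beside the other.
- **Arm:** it stands clear, with no contact force.

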